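# Make the bench scale ready for mixing

### The job

Get the bench scale ready for weighing repair compound: first switch on the mains by pressing the dotted, raised end of the red rocker on the blue box right down, then press the scale's green key fully down so that it latches, and last press the blue tare key fully down and let it spring up again. Only press: do not push the yellow key, and leave the bowl on the scale, the bottles and the scraper where they are.

Things in the scene. Friction and masses are not known exactly. Their poses are not given: they have to be found in the camera images.
- rocker_dot (a point): white dot on the raised (ON) end of the red rocker on top of the blue switch box (120 x 140 x 60 mm, fixed); the point lies on the rocker's upper face, about 27 mm out from the pivot, centre line of the 30 mm wide wing (each wing 36 mm long). About 85 mm above the bench when off, 75 mm when on, and 3 mm farther out from the pivot
- rocker_pivot (a point): the rocker's pivot axis, midway along the rocker, 71 mm above the bench, 11 mm above the box's top. The horizontal direction from here to rocker_dot is the ON end
- rocker (a joint): tilt of the red rocker, rad: 0 = off (dotted end raised), 0.4 = fully on (dotted wing level). Stiff: it stays where it is left; about 4 N at the dot turns it
- green_key_top (a point): green on key on the scale's keypad; the point is the centre of its round flat top, 70 mm above the bench with the key up. Cap 30 mm across, standing 10 mm above its white collar (44 mm across). The three keys stand in a row 65 mm apart, in any order
- green_key (a joint): travel of the green key, m: 0 up, 0.006 fully down. Pushing takes about 4 N all the way and it stays down where it is left (latching)
- blue_key_top (a point): blue tare key on the scale's keypad; the point is the centre of its round flat top, 70 mm above the bench with the key up. Cap 30 mm across, standing 10 mm above its white collar (44 mm across). The three keys stand in a row 65 mm apart, in any order
- blue_key (a joint): travel of the blue key, m: 0 up, 0.006 fully down. Spring return: 1.5 N to start, 5 N fully down
- yellow_key_top (a point): yellow units key on the scale's keypad; the point is the centre of its round flat top, 70 mm above the bench with the key up. Cap 30 mm across, standing 10 mm above its white collar (44 mm across). The three keys stand in a row 65 mm apart, in any order. Not to be pushed
- yellow_key (a joint): travel of the yellow key, m: 0 up, 0.006 fully down, same spring as the blue one
- scale: grey bench scale, 300 x 250 mm, fixed; origin under its centre on the bench, x axis points from keypad to pan. The key row lies at x = -0.110 on its top, 48 mm above the bench; blue display behind the keys; steel pan 190 x 220 mm centred at x = +0.045, top 64 mm above the bench
- bowl_mid (a point): white mixing bowl, 100 mm across, 45 mm high, standing loose on the scale's pan; its centre half-way up
- bottle_mid (a point): brown bottle with blue cap, 68 mm across, 150 mm tall, loose; its centre half-way up
- vial_mid (a point): small brown vial with black cap, 38 mm across, 65 mm tall, loose, behind the switch box; its centre half-way up
- scraper_mid (a point): scraper with a flat blade, 200 mm long, lying loose; a point at the middle of its length, 10 mm up
Things that resemble listed ones, but are neither listed nor needed, are in the scene too. There is more than one size of the part that bears bowl_mid; the job needs the largest.

How it is judged:
On the way, in this order (a step that is already met when the one before it is completed fails the run):
1. the mains rocker is pressed fully on (value of joint rocker above 0.34 rad), for 0.1 s.
2. the green key is pressed fully down (value of joint green_key above 0.005 m), for 0.1 s.
3. the blue key is pressed fully down (value of joint blue_key above 0.005 m), for 0.05 s.
At the end, for the whole second after the job is handed in: The rocker is on (over 0.34 of 0.4 rad), the green key down (over 5 of 6 mm), the blue key was pressed down last and it and the yellow key are up (within 1 mm); the bowl still stands on the pan within 8 mm, the bottle, vial and scraper within 15 mm of where they were (value of joint rocker above 0.34 rad and value of joint green_key above 0.005 m and value of joint each of blue_key, yellow_key below 0.001 m and z of bowl_mid in the frame of scale above 0.078 m and distance of bowl_mid from where it was at the start of the episode below 0.008 m and distance of each of bottle_mid, vial_mid, scraper_mid from where it was at the start of the episode below 0.015 m); the robot touches nothing.
It fails at once if the green key is pushed while the mains rocker is not on (value of joint green_key above 0.003 m and value of joint rocker below 0.3 rad).
It fails at once if the blue key is pushed while the scale is not switched on (green key not down) (value of joint blue_key above 0.003 m and value of joint green_key below 0.0045 m).
It fails at once if the yellow key is pushed (value of joint yellow_key above 0.003 m).
It fails at once if the bowl is moved or lifted by more than 8 mm, or a bottle, the vial or the scraper by more than 15 mm (distance of bowl_mid from where it was at the start of the episode above 0.008 m or distance of any of bottle_mid, vial_mid, scraper_mid from where it was at the start of the episode above 0.015 m).
It fails at once if the bowl or a bottle is tipped (angle between any of bowl_mid, bottle_mid, vial_mid's own z axis and vertical above 0.3 rad).
It also fails if it takes over 48 s, if anything falls off the work surface, if the arm or the gripper's body presses on something with over 40 N, if the wrist force passes 120 N, or if a joint passes its speed limit or range.

### The arm

A 6-joint arm with a two-finger parallel gripper is mounted at the origin on the work surface. World frame = base frame: x ahead of the robot, y to its left, z up, the work surface at z = 0. Lengths are in m, angles in rad, forces in N, time in s.
With the tool pointing down it reaches from about 0.225 to 0.875 m from the base axis. Payload 3.4 kg.
Tool frame: the origin (TCP) lies midway between the tips of the shut fingers; the grasp point (between the pads) lies 19 mm behind it (manip.grip_point_offset is the distance from the TCP to the grasp point, in m); z points along the fingers, y is the line along which they close (so a half turn about z gives the same grasp; the last joint's range is limited). The gripper opens to 85 mm and grips with 20 to 120 N. Pads are 22 mm wide; open, the fingers measure 114 mm over their backs; the gripper's body (76 mm by 85 mm) begins 54 mm behind the grasp point. The pads swing forward as they close: fully open they stand 13 mm farther back than shut.
Start: joints at [1.033, 0.276, 1.505, -0, 1.361, -0.121], TCP at [0.233, 0.526, 0.231] pointing down, gripper open.
Joint ranges: [-2.89, 2.89], [-0.75, 2.08], [0.22, 2.7], [-1.18, 4.32], [0.11, 2.71], [-2.7, 2.7]. Speed limits (rad/s): [2.57, 2.57, 3.14, 3.14, 3.14, 3.14].

### API

Orientations are given as a unit quaternion [w, x, y, z].
In Python, from rig import manip gives the robot as it stands.
- The arm moves only by the shell command python3 -m handwheel 'ROWS' [FORCE]. ROWS is JSON, a list of rows, each an object with "translation": the shift along the tool's x, y, z in m, a list of three; "angular": the turn, a rotation vector about the tool's x, y, z in degrees, a list of three; "hand": the closure, from 0 (fully open) to 1 (shut). A call has 1 to 10 rows; each row shifts and turns the commanded pose from where the row before left it, along the tool's axes as they then stand; what a row does not reach is not made up. A row lasts 1/12 s, in which the tool goes at most 41.7 mm and 7.16 degrees, less where a joint would pass 70% of its speed; a pose out of reach is approached as far as the arm can. A call with a gripper value outside its range is refused whole. The fingers move at their own pace and stop on an object; FORCE is the grip in N (left out, the last holds). Time passes only in rows, so rows that do not move let the fingers close. It gives the time, the measured TCP pose, the force, the opening and the grip force at its end, in the units of the state.
- manip.get_state(): the state, without advancing time (a new reading comes with each control period).
- manip.get_image(name): name is "side" or "top" or "wrist"; returns the picture (480x640x3 uint8, red, green, blue); there is no depth.
- manip.camera_info(name): a dict with "camera_matrix" (3x3 intrinsics, pixels), "eye" and "orientation" of the camera in the world; the wrist camera has in their place "tool_from_camera" (4x4, takes a point from camera to tool coordinates, whose origin is the TCP and whose axes are the flange's). Camera axes: x right, y down, z forward; pixel columns grow to the right and rows downward; lengths in m; the calibration is good to about 2 mm. A picture is of the moment at which its call begins: read the wrist's pose just before it. camera_info takes no time and is no camera call.
- manip.sign_off(): hands the job in; it is judged then, once.
The state is a dict: "clock": time; "qpos": joint angles; "qd": joint speeds; "effort": joint torques, N m; "position": TCP position; "ee_rot": TCP orientation; "contact_force": force on the tool from outside, world axes, zero at the start; "moment": the same for the moment, N m; "width": finger opening in m; "gripper_force": force on a finger pad.
Only numpy, scipy, OpenCV 4.12 (cv2) and the standard library are available. Lean on these libraries where they do the work, as an engineer would, in place of code of your own. Each camera call takes 0.05 s, during which the arm holds its last target. There are 200 camera calls.

## Working session

There is one attempt and no reset: what is moved stays moved. The work goes in short steps, Python scripts to look and compute and a shell command to move; the robot and the scene stay as the last step left them, time stands still between calls to the robot, and variables do not carry over. Pictures are saved under pics/ and viewed, at most 10 in all, crops included, and the job is handed in when it is done.

```bash
mkdir -p pics
python3 - <<'E'
from rig import manip
import cv2
for n in("top","side"):
    cv2.imwrite(f"pics/{n}0.png",manip.get_image(n)[:,:,::-1]); c=manip.camera_info(n); print(n,c)
print(manip.get_state())
print(manip.camera_info("wrist"))
E
```

```text
top {'camera_matrix': array([[508.61667768,   0.        , 329.79294156],
       [  0.        , 508.61667768, 242.58490721],
       [  0.        ,   0.        ,   1.        ]]), 'eye': array([0.42883589, 0.00895067, 1.19325981]), 'orientation': array([ 0.0526571 , -0.69873817,  0.71106808, -0.05808957])}
side {'camera_matrix': array([[466.18585818,   0.        , 317.80537609],
       [  0.        , 466.18585818, 241.21261989],
       [  0.        ,   0.        ,   1.        ]]), 'eye': array([ 0.02156736, -0.7850696 ,  0.74113624]), 'orientation': array([-0.439517  ,  0.84138662, -0.27339989,  0.1553894 ])}
{'clock': 0.1, 'qpos': array([ 1.03298536e+00,  2.76549890e-01,  1.50597501e+00,  1.88976343e-05,
        1.36073096e+00, -1.20961282e-01]), 'qd': array([-0.00106092, -0.00106328, -0.00494401, -0.00136936,  0.00023189,
       -0.0007887 ]), 'effort': array([ 3.43836604e-03, -4.17698157e+01, -2.46407694e+01, -2.18490936e-04,
        5.81665750e-03,  9.97443493e-06]), 'position': array([0.23254659, 0.52537125, 0.23052845]), 'ee_rot': array([-2.77734992e-04,  2.06920951e-01,  9.78357311e-01, -7.83908555e-04]), 'contact_force': array([ 0.23497077, -0.41762984, -0.25662891]), 'moment': array([ 0.03915165, -0.06076188,  0.01604455]), 'gripper_force': 0.0, 'width': 0.08571112633225692}
{'camera_matrix': array([[340.38358795,   0.        , 327.12945417],
       [  0.        , 340.38358795, 246.24368769],
       [  0.        ,   0.        ,   1.        ]]), 'tool_from_camera': array([[ 7.68407135e-04, -9.50015740e-01, -3.12201064e-01,
         8.02342593e-02],
       [ 9.99999638e-01,  6.16316118e-04,  5.85830307e-04,
        -1.08985047e-04],
       [-3.64133465e-04, -3.12201401e-01,  9.50015870e-01,
        -1.40954545e-01],
       [ 0.00000000e+00,  0.00000000e+00,  0.00000000e+00,
         1.00000000e+00]])}
```

View pics/top0.png

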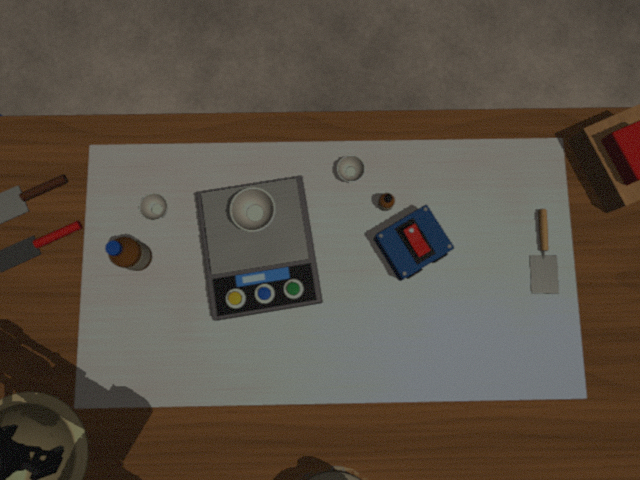

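View pics/side0.png

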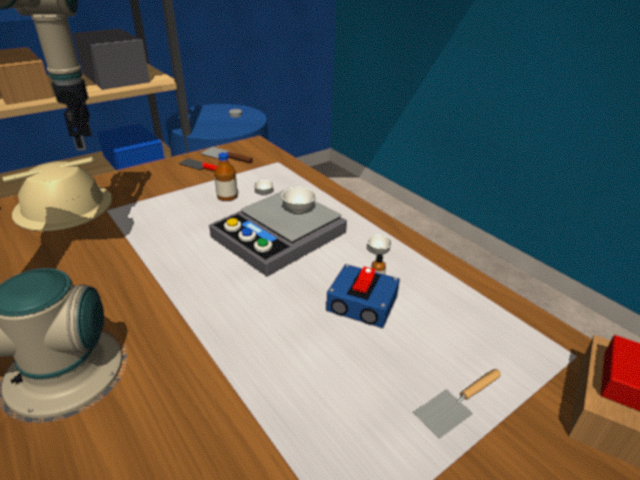

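The top view shows the keys left to right: yellow (235,298), blue (264,294) and green (293,289). The rocker is near (415,240), and the side view puts its raised white-dotted end on the far side, about (368,270). Next I'll measure all of these.

```bash
cat > h.py <<'E'
import numpy as np, cv2
from rig import manip
from scipy.spatial.transform import Rotation as R
def rot(q): return R.from_quat(np.roll(q,-1))
def cam(n,s=None):
    c=manip.camera_info(n); K=np.array(c["camera_matrix"])
    if n=="wrist":
        T=np.array(c["tool_from_camera"]); Q=rot(s["ee_rot"]).as_matrix()
        return K,Q@T[:3,:3],s["position"]+Q@T[:3,3]
    return K,rot(c["orientation"]).as_matrix(),np.array(c["eye"])
def onplane(px,z,C):
    K,Q,e=C; d=Q@np.linalg.solve(K,[px[0],px[1],1]); return e+d*(z-e[2])/d[2]
def proj(p,C):
    K,Q,e=C; u=K@(Q.T@(np.array(p)-e)); return u[:2]/u[2]
def blobs(im,lo,hi,box,amin=15):
    x0,y0,x1,y1=box; h=cv2.cvtColor(im[y0:y1,x0:x1],cv2.COLOR_RGB2HSV)
    n,l,s,c=cv2.connectedComponentsWithStats(cv2.inRange(h,np.array(lo),np.array(hi)))
    return [(c[i]+[x0,y0],s[i,4]) for i in range(1,n) if s[i,4]>=amin]
E
python3 - <<'E'
from h import *
np.set_printoptions(precision=4,suppress=True)
im={n:cv2.imread(f"pics/{n}0.png")[:,:,::-1].copy() for n in("top","side")}
B={"top":((210,270,320,320),(370,200,460,285)),"side":((215,210,285,260),(320,255,405,330))}
cols={"green":((45,90,40),(85,255,255)),"blue":((105,120,60),(125,255,255)),"yellow":((18,110,60),(35,255,255))}
for n in im:
    C=cam(n)
    for k,(lo,hi) in cols.items():
        for c,a in blobs(im[n],lo,hi,B[n][0]): print(n,k,c,a,onplane(c,.07,C))
    for nm,lo,hi in(("red",(0,120,60),(8,255,255)),("red2",(172,120,60),(180,255,255)),("white",(0,0,110),(180,110,255))):
        for c,a in blobs(im[n],lo,hi,B[n][1],3): print(n,nm,c,a,onplane(c,.085 if nm=="white" else .075,C))
a=cv2.resize(im["top"][195:290,365:465],(400,380),interpolation=2); b=cv2.resize(im["side"][255:335,320:405],(404,380),interpolation=2)
cv2.imwrite("pics/crop.png",np.hstack([a,b])[:,:,::-1])
E
```

```text
top green [292.6696 288.2261] 115 [0.5059 0.0823 0.07  ]
top blue [263.735  276.7625] 400 [0.5323 0.1461 0.07  ]
top blue [263.8108 293.045 ] 111 [0.4964 0.1458 0.07  ]
top yellow [234.4586 297.7293] 133 [0.4873 0.2102 0.07  ]
top red [416.5591 240.3307] 381 [ 0.6073 -0.1948  0.075 ]
top red2 [417.6667 229.6667] 3 [ 0.6314 -0.1984  0.075 ]
top red2 [419.3333 242.3333] 3 [ 0.6027 -0.2008  0.075 ]
top red2 [423. 248.] 3 [ 0.5898 -0.2084  0.075 ]
top red2 [420.5 255. ] 4 [ 0.5742 -0.2021  0.075 ]
top white [423.0477 245.2142] 3226 [ 0.5946 -0.2068  0.085 ]
top white [411.5    229.9286] 14 [ 0.6293 -0.1828  0.085 ]
side green [262.     241.4925] 67 [0.5005 0.0719 0.07  ]
side blue [246.3782 227.8235] 119 [0.4997 0.1502 0.07  ]
side blue [266.0776 234.9914] 116 [0.5244 0.0914 0.07  ]
side yellow [231.7326 221.2558] 86 [0.4835 0.2012 0.07  ]
side red [363.7681 280.3391] 345 [ 0.6048 -0.1986  0.075 ]
side red2 [359.9231 272.0769] 13 [ 0.6175 -0.1707  0.075 ]
side red2 [374.  272.5] 4 [ 0.6431 -0.1907  0.075 ]
side red2 [372.6667 277.6667] 3 [ 0.6278 -0.203   0.075 ]
side red2 [352.8 285. ] 5 [ 0.5739 -0.1968  0.075 ]
side red2 [370.3333 284.    ] 3 [ 0.6083 -0.2168  0.075 ]
side white [360.6185 290.0791] 3111 [ 0.5684 -0.2285  0.085 ]
side white [382.4 304.6] 15 [ 0.575  -0.2901  0.085 ]
```

View pics/crop.png

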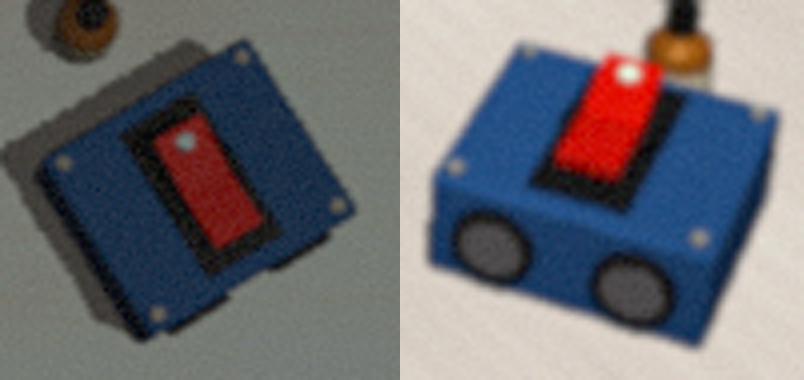

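The top crop confirms the white dot at about (411,230), on the rocker's far-left end. Its ON direction in the world is about (0.89, 0.45). I'll travel there with the fingers shut and then turn tool x along the rocker.

```bash
r='{"translation":[-0.0295,-0.0221,0],"angular":[0,0,0],"hand":1}'
python3 -m handwheel '[{"translation":[-0.015,-0.011,0],"angular":[0,0,0],"hand":1},{"translation":[-0.0295,-0.0221,0],"angular":[0,0,0],"hand":1},{"translation":[-0.0295,-0.0221,0],"angular":[0,0,0],"hand":1},{"translation":[-0.0295,-0.0221,0],"angular":[0,0,0],"hand":1},{"translation":[-0.0295,-0.0221,0],"angular":[0,0,0],"hand":1},{"translation":[-0.0295,-0.0221,0],"angular":[0,0,0],"hand":1},{"translation":[-0.0295,-0.0221,0],"angular":[0,0,0],"hand":1},{"translation":[-0.0295,-0.0221,0],"angular":[0,0,0],"hand":1},{"translation":[-0.0295,-0.0221,0],"angular":[0,0,0],"hand":1},{"translation":[-0.0295,-0.0221,0],"angular":[0,0,0],"hand":1}]'
python3 -m handwheel '[{"translation":[-0.0295,-0.0221,0],"angular":[0,0,0],"hand":1},{"translation":[-0.0295,-0.0221,0],"angular":[0,0,0],"hand":1},{"translation":[-0.0295,-0.0221,0],"angular":[0,0,0],"hand":1},{"translation":[-0.0295,-0.0221,0],"angular":[0,0,0],"hand":1},{"translation":[-0.0295,-0.0221,0],"angular":[0,0,0],"hand":1},{"translation":[-0.0295,-0.0221,0],"angular":[0,0,0],"hand":1},{"translation":[-0.0295,-0.0221,0],"angular":[0,0,0],"hand":1},{"translation":[-0.0295,-0.0221,0],"angular":[0,0,0],"hand":1},{"translation":[-0.0295,-0.0221,0],"angular":[0,0,0],"hand":1},{"translation":[-0.0295,-0.0221,0],"angular":[0,0,0],"hand":1}]'
python3 -m handwheel '[{"translation":[0,0,0],"angular":[0,0,7.1],"hand":1},{"translation":[0,0,0],"angular":[0,0,7.1],"hand":1},{"translation":[0,0,0],"angular":[0,0,7.1],"hand":1},{"translation":[0,0,0],"angular":[0,0,7.1],"hand":1},{"translation":[0,0,0],"angular":[0,0,7.1],"hand":1},{"translation":[0,0,0],"angular":[0,0,7.1],"hand":1},{"translation":[0,0,0],"angular":[0,0,7.1],"hand":1},{"translation":[0,0,0],"angular":[0,0,7.1],"hand":1},{"translation":[0,0,0],"angular":[0,0,7.1],"hand":1}]'
python3 -m handwheel '[{"translation":[0,0,0],"angular":[0,0,7.1],"hand":1},{"translation":[0,0,0],"angular":[0,0,7.1],"hand":1},{"translation":[0,0,0],"angular":[0,0,7.1],"hand":1},{"translation":[0,0,0],"angular":[0,0,7.1],"hand":1},{"translation":[0,0,0],"angular":[0,0,7.1],"hand":1},{"translation":[0,0,0],"angular":[0,0,7.1],"hand":1},{"translation":[0,0,0],"angular":[0,0,7.1],"hand":1},{"translation":[0,0,0],"angular":[0,0,7.1],"hand":1},{"translation":[0,0,0],"angular":[0,0,1.6],"hand":1}]'
cat > go.py <<'E'
# print tool-frame shift from the present pose to a world target
import sys; from h import *
s=manip.get_state(); Q=rot(s["ee_rot"]).as_matrix(); t=np.array([float(v) for v in sys.argv[1:4]])
np.set_printoptions(precision=4,suppress=True)
print(s["clock"],s["position"],"xhead",np.degrees(np.arctan2(Q[1,0],Q[0,0])),"z",Q[:,2],"F",s["contact_force"],"w",s["width"]); print("shift",Q.T@(t-s["position"]))
E
python3 go.py .629 -.183 .15
python3 - <<'E'
from h import *
s=manip.get_state(); im=manip.get_image("wrist"); cv2.imwrite("pics/w1.png",im[:,:,::-1]); np.savez("w1.npz",p=s["position"],q=s["ee_rot"])
E
```

```text
clock: 0.93
position: [0.4045, 0.2186, 0.2311]
ee_rot: [-0.0, 0.207, 0.978, -0.0]
contact_force: [0.2, -0.2, -0.2]
width: -0.0004
gripper_force: 0.0
clock: 1.77
position: [0.5849, -0.1029, 0.2308]
ee_rot: [-0.0, 0.207, 0.978, 0.0]
contact_force: [0.9, 0.1, -0.4]
width: -0.0002
gripper_force: 0.0
clock: 2.52
position: [0.5843, -0.1011, 0.2307]
ee_rot: [-0.001, 0.695, 0.719, -0.0]
contact_force: [-0.2, -0.2, -0.2]
width: -0.0002
gripper_force: 0.0
clock: 3.27
position: [0.5843, -0.1011, 0.2307]
ee_rot: [-0.0, 0.957, 0.289, -0.0]
contact_force: [-0.1, -0.3, -0.5]
width: 0.0001
gripper_force: 0.0
3.2667 [ 0.5843 -0.1011  0.2307] xhead 33.556643217963725 z [-0.0011  0.0004 -1.    ] F [-0.1491 -0.2797 -0.5406] w 9.605159002947617e-05
shift [-0.0079  0.0931  0.0806]
```

View pics/w1.png

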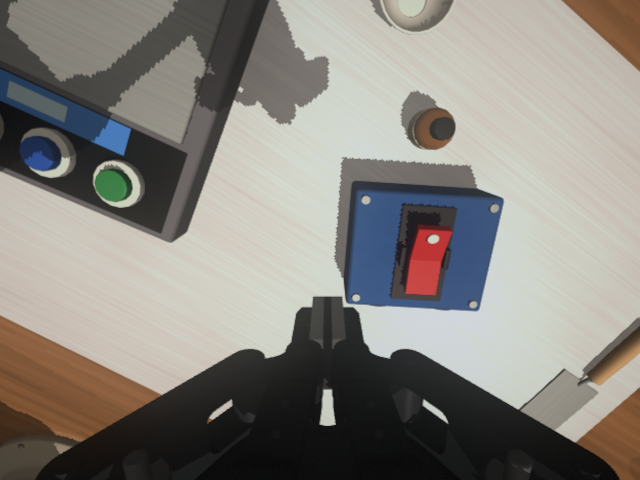

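The wrist view shows the dot at (433,239) and the rocker from there down to (425,293). The green cap is at about (113,184) and blue at about (40,152). I'll combine these with the top view.

```bash
python3 - <<'E'
from h import *
np.set_printoptions(precision=4,suppress=True)
d=np.load("w1.npz"); C=cam("wrist",{"position":d["p"],"ee_rot":d["q"]})
im=cv2.imread("pics/w1.png")[:,:,::-1].copy()
for b in blobs(im,(0,0,150),(180,90,255),(415,229,452,255),5): print("dot",b,onplane(b[0],.085,C))
for n,lo,hi,box in(("green",(45,90,20),(85,255,255),(80,150,150,215)),("blue",(105,120,20),(125,255,255),(15,128,70,178))):
    for b in blobs(im,lo,hi,box,40): print(n,b,onplane(b[0],.067,C))
for n,p in(("green flat",(114,187)),("blue flat",(42,155))): print(n,onplane(p,.07,C))
for n,p in(("wing far",(433,229)),("pivot?",(427,262)),("wing near",(421,294))): print(n,onplane(p,.078,C))
E
python3 go.py .629 -.183 .12
```

```text
dot (array([433.0122, 238.8537]), np.int32(82)) [ 0.6296 -0.1826  0.085 ]
green (array([111.965 , 184.8026]), np.int32(856)) [0.5091 0.0793 0.067 ]
blue (array([ 38.6814, 152.8127]), np.int32(1020)) [0.4999 0.1429 0.067 ]
green flat [0.5097 0.0757 0.07  ]
blue flat [0.5012 0.138  0.07  ]
wing far [ 0.6362 -0.1799  0.078 ]
pivot? [ 0.6086 -0.1953  0.078 ]
wing near [ 0.58  -0.211  0.078]
3.3167 [ 0.5843 -0.1011  0.2307] xhead 33.66880018799723 z [-0.0011  0.0004 -1.    ] F [-0.3395  0.3095  0.6451] w 3.0064560625731174e-05
shift [-0.0081  0.093   0.1106]
```

Run:
```python
from h import *
im=cv2.imread("pics/w1.png"); a=cv2.resize(im[130:210,10:150],(700,400),interpolation=2); cv2.imwrite("pics/kc.png",a)
```

```text
(no output)
```

View pics/kc.png

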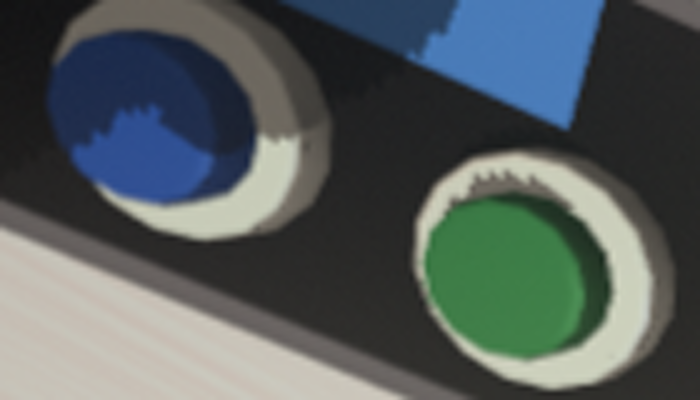

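```bash
python3 -m handwheel '[{"translation":[-0.002,0.031,0.02],"angular":[0,0,0],"hand":1},{"translation":[-0.002,0.031,0.03],"angular":[0,0,0],"hand":1},{"translation":[-0.0023,0.031,0.03],"angular":[0,0,0],"hand":1},{"translation":[0,0,0.03],"angular":[0,0,0],"hand":1},{"translation":[0,0,0.01],"angular":[0,0,0],"hand":1},{"translation":[0,0,0.008],"angular":[0,0,0],"hand":1},{"translation":[0,0,0],"angular":[0,0,0],"hand":1},{"translation":[0,0,0],"angular":[0,0,0],"hand":1}]'; python3 go.py .6305 -.182 .075
```

```text
clock: 3.98
position: [0.6304, -0.1794, 0.1066]
ee_rot: [0.0, 0.957, 0.291, 0.001]
contact_force: [0.1, -0.6, 0.1]
width: 0.0001
gripper_force: 0.0
3.9833 [ 0.6304 -0.1794  0.1066] xhead 33.88246995462079 z [ 0.0013 -0.0002 -1.    ] F [ 0.053  -0.5937  0.1456] w 0.00014006428088855077
shift [-0.0014  0.0022  0.0316]
```

```bash
python3 -m handwheel '[{"translation":[-0.0014,0.0022,0.008],"angular":[0,0,0],"hand":1},{"translation":[0,0,0.006],"angular":[0,0,0],"hand":1},{"translation":[0,0,0.004],"angular":[0,0,0],"hand":1},{"translation":[0,0,0.004],"angular":[0,0,0],"hand":1},{"translation":[0,0,0.003],"angular":[0,0,0],"hand":1},{"translation":[0,0,0.003],"angular":[0,0,0],"hand":1},{"translation":[0,0,0.002],"angular":[0,0,0],"hand":1},{"translation":[0,0,0],"angular":[0,0,0],"hand":1}]'; python3 go.py .6305 -.182 .075
```

```text
clock: 4.65
position: [0.6307, -0.1828, 0.0754]
ee_rot: [0.0, 0.957, 0.291, 0.001]
contact_force: [2.7, 0.1, 2.9]
width: 0.0001
gripper_force: 1.4
4.65 [ 0.6307 -0.1828  0.0754] xhead 33.82673263286866 z [ 0.0014 -0.0004 -1.    ] F [2.7044 0.127  2.9062] w 6.956396245960316e-05
shift [ 0.0002 -0.0008  0.0004]
```

```bash
python3 -m handwheel '[{"translation":[0,0,0.001],"angular":[0,0,0],"hand":1},{"translation":[0,0,0.001],"angular":[0,0,0],"hand":1},{"translation":[0,0,0],"angular":[0,0,0],"hand":1}]';python3 -m handwheel '[{"translation":[0,0,0.001],"angular":[0,0,0],"hand":1},{"translation":[0,0,0],"angular":[0,0,0],"hand":1}]'
```

```text
clock: 4.9
position: [0.6308, -0.1828, 0.075]
ee_rot: [0.001, 0.957, 0.291, 0.001]
contact_force: [1.1, 2.2, 9.4]
width: 0.0002
gripper_force: 5.0
clock: 5.07
position: [0.6308, -0.1828, 0.0749]
ee_rot: [0.001, 0.957, 0.291, 0.001]
contact_force: [-0.6, 3.1, 13.3]
width: -0.0002
gripper_force: 7.1
```

The tool has stopped hard at z = 0.075, so the rocker is down. I'll lift off and look.

```bash
python3 -m handwheel '[{"translation":[0,0,-0.01],"angular":[0,0,0],"hand":1},{"translation":[0,0,-0.025],"angular":[0,0,0],"hand":1},{"translation":[0,0,-0.03],"angular":[0,0,0],"hand":1},{"translation":[0,0,-0.02],"angular":[0,0,0],"hand":1},{"translation":[0,0,0],"angular":[0,0,0],"hand":1}]'; python3 go.py .508 .081 .16
```

```text
clock: 5.48
position: [0.6314, -0.1841, 0.1618]
ee_rot: [0.003, 0.957, 0.291, 0.002]
contact_force: [0.6, 0.3, 1.4]
width: -0.0002
gripper_force: 0.0
5.4833 [ 0.6314 -0.1841  0.1618] xhead 33.81971321597629 z [ 0.0052 -0.0037 -1.    ] F [0.6055 0.2939 1.359 ] w -0.00017733501730978006
shift [ 0.045  -0.289   0.0001]
```

```bash
python3 -m handwheel '[{"translation":[0.0025,-0.016,0],"angular":[0,0,0],"hand":1},{"translation":[0.005,-0.032,0],"angular":[0,0,0],"hand":1},{"translation":[0.005,-0.032,0],"angular":[0,0,0],"hand":1},{"translation":[0.005,-0.032,0],"angular":[0,0,0],"hand":1},{"translation":[0.005,-0.032,0],"angular":[0,0,0],"hand":1},{"translation":[0.005,-0.032,0],"angular":[0,0,0],"hand":1},{"translation":[0.005,-0.032,0],"angular":[0,0,0],"hand":1},{"translation":[0.0025,-0.016,0],"angular":[0,0,0],"hand":1},{"translation":[0,0,0],"angular":[0,0,0],"hand":1},{"translation":[0,0,0],"angular":[0,0,0],"hand":1}]'; python3 go.py .508 .081 .16
python3 - <<'E'
from h import *
s=manip.get_state(); im=manip.get_image("wrist"); cv2.imwrite("pics/w2.png",im[:,:,::-1]); np.savez("w2.npz",p=s["position"],q=s["ee_rot"])
C=cam("wrist",s); print("pred green",proj((.508,.081,.07),C),"blue",proj((.498,.145,.07),C),"yellow",proj((.489,.209,.07),C))
b=manip.get_image("side")[255:335,320:405]; b=cv2.resize(b,(340,320),interpolation=2)
o=np.zeros((480,800,3),np.uint8); o[:320,460:]=b; o[:,:460]=im[:,:460]; cv2.imwrite("pics/c2.png",o[:,:,::-1])
E
```

```text
clock: 6.32
position: [0.533, 0.0231, 0.1564]
ee_rot: [0.0, 0.956, 0.292, -0.001]
contact_force: [0.8, -0.9, 0.4]
width: -0.0002
gripper_force: 0.0
6.3167 [0.533  0.0231 0.1564] xhead 33.9368075631929 z [-0.0028 -0.001  -1.    ] F [ 0.8211 -0.8872  0.3784] w -0.00023249462270770728
shift [ 0.0115 -0.062  -0.0036]
pred green [238.27809518 237.43998391] blue [147.71312068 198.29378635] yellow [ 50.62124094 154.77167566]
```

View pics/c2.png

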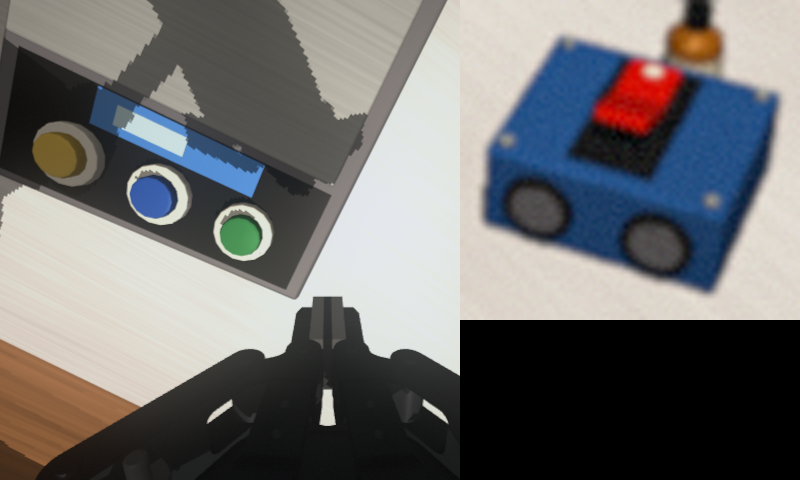

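The rocker is on: its dotted wing is level and the other end is raised. The green top at (239,236) and blue at (151,197) match the predictions to within 3 px. Now I'll go over the green key.

```bash
python3 -m handwheel '[{"translation":[0.0055,-0.031,0.01],"angular":[0,0,0],"hand":1},{"translation":[0.006,-0.031,0.025],"angular":[0,0,0],"hand":1},{"translation":[0,0,0.025],"angular":[0,0,0],"hand":1},{"translation":[0,0,0.015],"angular":[0,0,0],"hand":1},{"translation":[0,0,0],"angular":[0,0,0],"hand":1},{"translation":[0,0,0],"angular":[0,0,0],"hand":1}]'; python3 go.py .508 .081 .064
```

```text
clock: 6.92
position: [0.5096, 0.0798, 0.0816]
ee_rot: [-0.0, 0.957, 0.29, -0.001]
contact_force: [-0.4, 0.1, 0.4]
width: 0.0001
gripper_force: 0.0
6.9167 [0.5096 0.0798 0.0816] xhead 33.754959611374744 z [-0.0021 -0.0004 -1.    ] F [-0.3764  0.0738  0.411 ] w 0.00014747760918237658
shift [-0.0006 -0.0018  0.0176]
```

```bash
python3 -m handwheel '[{"translation":[-0.0006,-0.0018,0.005],"angular":[0,0,0],"hand":1},{"translation":[0,0,0.004],"angular":[0,0,0],"hand":1},{"translation":[0,0,0.003],"angular":[0,0,0],"hand":1},{"translation":[0,0,0.002],"angular":[0,0,0],"hand":1},{"translation":[0,0,0.002],"angular":[0,0,0],"hand":1},{"translation":[0,0,0.002],"angular":[0,0,0],"hand":1},{"translation":[0,0,0.001],"angular":[0,0,0],"hand":1},{"translation":[0,0,0],"angular":[0,0,0],"hand":1}]';python3 -m handwheel '[{"translation":[0,0,0.001],"angular":[0,0,0],"hand":1},{"translation":[0,0,0],"angular":[0,0,0],"hand":1},{"translation":[0,0,0],"angular":[0,0,0],"hand":1}]'
```

```text
clock: 7.58
position: [0.5084, 0.0818, 0.0636]
ee_rot: [0.0, 0.957, 0.291, 0.0]
contact_force: [-0.4, -0.7, 1.8]
width: 0.0001
gripper_force: 1.1
clock: 7.83
position: [0.5084, 0.0818, 0.0626]
ee_rot: [0.0, 0.957, 0.291, 0.0]
contact_force: [0.2, -2.0, 3.2]
width: -0.0001
gripper_force: 1.7
```

```bash
python3 -m handwheel '[{"translation":[0,0,0.001],"angular":[0,0,0],"hand":1},{"translation":[0,0,0.001],"angular":[0,0,0],"hand":1},{"translation":[0,0,0],"angular":[0,0,0],"hand":1}]';python3 -m handwheel '[{"translation":[0,0,0.001],"angular":[0,0,0],"hand":1},{"translation":[0,0,0.001],"angular":[0,0,0],"hand":1},{"translation":[0,0,0],"angular":[0,0,0],"hand":1}]'
```

```text
clock: 8.08
position: [0.5084, 0.0818, 0.0618]
ee_rot: [0.0, 0.957, 0.291, 0.001]
contact_force: [-3.1, -1.9, 12.7]
width: -0.0
gripper_force: 6.6
clock: 8.33
position: [0.5085, 0.0818, 0.0615]
ee_rot: [0.0, 0.957, 0.291, 0.001]
contact_force: [-5.3, -1.5, 25.8]
width: -0.0003
gripper_force: 12.8
```

The key is at its hard stop. I'll lift and move to blue.

```bash
python3 -m handwheel '[{"translation":[0,0,-0.01],"angular":[0,0,0],"hand":1},{"translation":[0,0,-0.03],"angular":[0,0,0],"hand":1},{"translation":[0,0,-0.035],"angular":[0,0,0],"hand":1},{"translation":[0,0,-0.02],"angular":[0,0,0],"hand":1},{"translation":[0,0,0],"angular":[0,0,0],"hand":1},{"translation":[0,0,0],"angular":[0,0,0],"hand":1}]'; python3 go.py .498 .1445 .15;  python3 - <<'E'
from h import *
s=manip.get_state(); im=manip.get_image("wrist"); C=cam("wrist",s); print("pred blue",proj((.498,.145,.07),C), "green",proj((.508,.081,.064),C))
b=manip.get_image("side")[200:260,200:290]
o=np.zeros((480,800,3),np.uint8); o[:,:440]=im[:,:440]; o[:240,440:]=cv2.resize(b,(360,240),interpolation=2); cv2.imwrite("pics/c3.png",o[:,:,::-1])
E
```

```text
clock: 8.83
position: [0.5085, 0.0824, 0.1541]
ee_rot: [-0.0, 0.957, 0.291, 0.001]
contact_force: [-1.0, -0.0, -1.0]
width: -0.0001
gripper_force: 0.0
8.8333 [0.5085 0.0824 0.1541] xhead 33.814349708436474 z [ 0.0021  0.0008 -1.    ] F [-1.0076 -0.0047 -1.0179] w -0.00011940257345682183
shift [ 0.0259 -0.0575  0.0041]
pred blue [241.67464331 218.42902554] green [328.19074453 253.56537187]
```

View pics/c3.png

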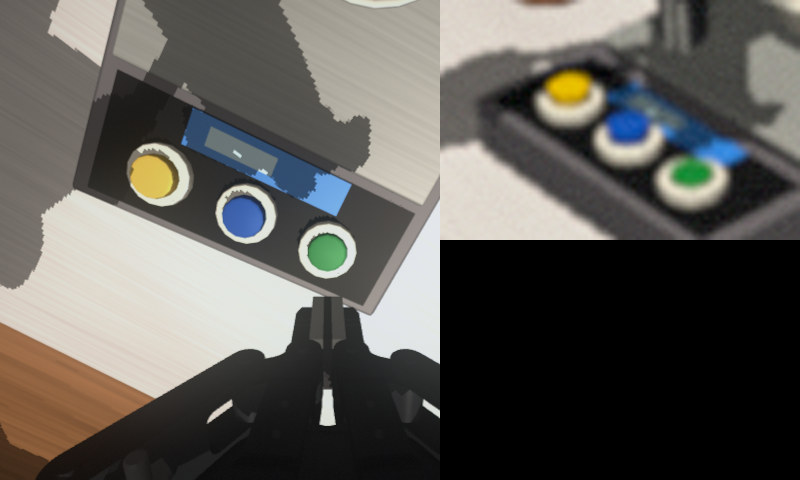

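The green key sits low and the display now shows marks. Blue is at (244,217), as predicted, so I'll press it.

```bash
python3 -m handwheel '[{"translation":[0.0085,-0.018,0],"angular":[0,0,0],"hand":1},{"translation":[0.009,-0.02,0],"angular":[0,0,0],"hand":1},{"translation":[0.0085,-0.0185,0.005],"angular":[0,0,0],"hand":1},{"translation":[0,0,0.025],"angular":[0,0,0],"hand":1},{"translation":[0,0,0.03],"angular":[0,0,0],"hand":1},{"translation":[0,0,0.012],"angular":[0,0,0],"hand":1},{"translation":[0,0,0],"angular":[0,0,0],"hand":1},{"translation":[0,0,0],"angular":[0,0,0],"hand":1}]'; python3 go.py .498 .1445 .062
```

```text
clock: 9.6
position: [0.4967, 0.1433, 0.0796]
ee_rot: [-0.0, 0.957, 0.291, -0.002]
contact_force: [0.1, 0.1, 0.2]
width: -0.0
gripper_force: 0.0
9.6 [0.4967 0.1433 0.0796] xhead 33.81570877094892 z [-0.0045 -0.0004 -1.    ] F [0.0569 0.098  0.2237] w -4.434674238533984e-05
shift [ 0.0018 -0.0003  0.0176]
```

```bash
python3 -m handwheel '[{"translation":[0.001,0,0.005],"angular":[0,0,0],"hand":1},{"translation":[0,0,0.004],"angular":[0,0,0],"hand":1},{"translation":[0,0,0.003],"angular":[0,0,0],"hand":1},{"translation":[0,0,0.003],"angular":[0,0,0],"hand":1},{"translation":[0,0,0.002],"angular":[0,0,0],"hand":1},{"translation":[0,0,0.001],"angular":[0,0,0],"hand":1},{"translation":[0,0,0],"angular":[0,0,0],"hand":1}]';python3 -m handwheel '[{"translation":[0,0,0.001],"angular":[0,0,0],"hand":1},{"translation":[0,0,0.001],"angular":[0,0,0],"hand":1},{"translation":[0,0,0],"angular":[0,0,0],"hand":1},{"translation":[0,0,0],"angular":[0,0,0],"hand":1}]'
```

```text
clock: 10.18
position: [0.4995, 0.144, 0.0638]
ee_rot: [0.0, 0.957, 0.291, 0.001]
contact_force: [-0.4, -0.3, 3.7]
width: -0.0001
gripper_force: 1.9
clock: 10.52
position: [0.4995, 0.144, 0.062]
ee_rot: [0.0, 0.957, 0.291, 0.001]
contact_force: [-0.7, -1.2, 6.1]
width: 0.0002
gripper_force: 3.2
```

```bash
python3 -m handwheel '[{"translation":[0,0,0.001],"angular":[0,0,0],"hand":1},{"translation":[0,0,0.001],"angular":[0,0,0],"hand":1},{"translation":[0,0,0.001],"angular":[0,0,0],"hand":1},{"translation":[0,0,0],"angular":[0,0,0],"hand":1},{"translation":[0,0,0],"angular":[0,0,0],"hand":1}]'
```

```text
clock: 10.93
position: [0.4996, 0.144, 0.0617]
ee_rot: [0.0, 0.957, 0.291, 0.001]
contact_force: [-4.6, -1.6, 24.5]
width: -0.0002
gripper_force: 12.6
```

The blue key is at its hard stop too. I'll lift off and check.

```bash
python3 -m handwheel '[{"translation":[0,0,-0.01],"angular":[0,0,0],"hand":1},{"translation":[0,0,-0.03],"angular":[0,0,0],"hand":1},{"translation":[0,0,-0.035],"angular":[0,0,0],"hand":1},{"translation":[-0.02,0.02,-0.03],"angular":[0,0,0],"hand":1},{"translation":[-0.03,0.02,0],"angular":[0,0,0],"hand":1},{"translation":[-0.03,0.02,0],"angular":[0,0,0],"hand":1},{"translation":[-0.02,0.01,0],"angular":[0,0,0],"hand":1},{"translation":[0,0,0],"angular":[0,0,0],"hand":1},{"translation":[0,0,0],"angular":[0,0,0],"hand":1}]'
python3 - <<'E'
from h import *
a=manip.get_image("top"); b=manip.get_image("side")
o=np.zeros((480,800,3),np.uint8); o[:300,:400]=cv2.resize(b[200:290,200:320],(400,300),interpolation=2); o[:300,400:]=cv2.resize(b[230:335,300:440],(400,300),interpolation=2)
o[300:,:400]=cv2.resize(a[140:320,80:480],(400,180)); cv2.imwrite("pics/c4.png",o[:,:,::-1])
E
```

```text
clock: 11.68
position: [0.4542, 0.0295, 0.1632]
ee_rot: [-0.0, 0.957, 0.29, -0.0]
contact_force: [0.1, 0.2, 0.8]
width: 0.0001
gripper_force: 0.0
```

View pics/c4.png

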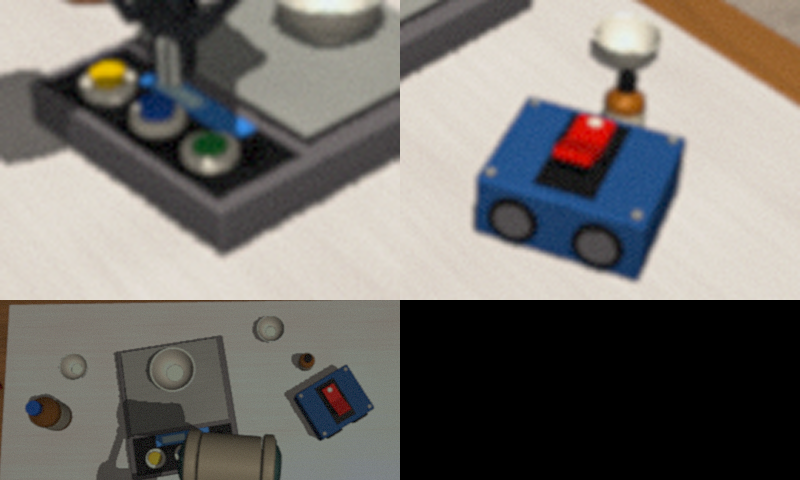

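The rocker is on, green is low, blue and yellow are up, and the bowl and bottles haven't moved. The tool is clear of everything, so I'm handing in.

```bash
python3 -c "
from rig import manip
print(manip.sign_off())"
```

```text
the job is handed in; nothing more can be done
None
```

The job is handed in: the mains rocker is on, the green key is latched down, and the blue tare key was pressed to its stop and came back up; the last pictures showed yellow up and the bowl, bottle and vial where they were (scraper not re-imaged, but the arm never went near it), and the hand-in gave no verdict.

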